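# Lay out the dressing tray

## Task

Lay out the dressing tray: stand the jar of cotton balls in its largest pocket, the small roll of sticking plaster flat in the second largest, the smaller of the two steel pots in the second smallest and the larger of the two brown dropper bottles (the iodine) in the smallest, each upright and right down on the floor of its pocket. Leave the look-alikes - the larger steel pot, the smaller dropper bottle and the big tape roll - standing where they are.

Things in the scene. Friction and masses are not known exactly. Their poses are not given: they have to be found in the camera images.
- dressing_tray: Fixed grey tray, 176 (x) x 166 (y) x 12 mm, thin steel handle 10 mm high at each y end (out to 101 mm). Origin: centre of underside, z up, yaw within 0.5 rad. Four square dark-lined pockets 8 mm deep, floors 4 mm above desk: 78 mm wide at tray x -38, y +33 mm (cotton jar); 66 mm at x +44, y +33 (plaster roll); 56 mm at x -38, y -45 (small pot); 46 mm at x +44, y -45 (iodine bottle).
- cotton_jar: Clear glass jar of cotton balls with its lid (fast to it) and a small knob on top: 66 mm across, 121 mm high in all; straight glass sides to 75 mm, nearly straight to 96 mm, then the lid. Belongs in the tray's largest pocket. Stands upright; origin: centre of its underside, z up.
- plaster_roll: Small skin-coloured roll of sticking plaster lying flat: 53 mm across, 25 mm high. Belongs in the second largest pocket. Origin: centre of its underside, z up.
- small_pot: The smaller of two open round steel pots: body 46 mm across, turned-out rim 50 mm, 34 mm high, wall 2.5 mm. Belongs in the second smallest pocket. Origin: centre of its underside, z up.
- iodine_bottle: The larger of two brown dropper bottles: round body 34 mm across up to 62 mm, shoulder and black dropper above, 102 mm high in all. Belongs in the smallest pocket. Origin: centre of its underside, z up.
- large_pot: Look-alike, to be left alone: the larger open steel pot, 68 mm across, rim 72 mm, 46 mm high. Origin: centre of its underside.
- reagent_bottle: Look-alike, to be left alone: the smaller brown dropper bottle with a grey dropper, 25 mm across, 80 mm high. Origin: centre of its underside.
- label_tape: Look-alike, to be left alone: the large roll of tan tape, 94 mm across, 48 mm high. Origin: centre of its underside.

How it is judged (in metres and radians):
At the end, for the whole second after the job is handed in: Jar, plaster roll, small pot and iodine bottle rest upright (0.12 rad), each in its own pocket: centre within 10 mm of the pocket's centre along both tray axes, underside within 3 mm of the pocket floor. The three look-alikes are upright, within 20 mm of where they stood (x of cotton_jar in the frame of dressing_tray between -0.048 and -0.028 m and y of cotton_jar in the frame of dressing_tray between 0.023 and 0.043 m and z of cotton_jar in the frame of dressing_tray between 0.001 and 0.007 m and angle between each of cotton_jar, plaster_roll, small_pot, iodine_bottle, large_pot, reagent_bottle, label_tape's own z axis and vertical below 0.12 rad and linear speed of each of cotton_jar, plaster_roll, small_pot, iodine_bottle below 0.02 m/s and x of plaster_roll in the frame of dressing_tray between 0.034 and 0.054 m and y of plaster_roll in the frame of dressing_tray between 0.023 and 0.043 m and z of plaster_roll in the frame of dressing_tray between 0.001 and 0.007 m and x of small_pot in the frame of dressing_tray between -0.048 and -0.028 m and y of small_pot in the frame of dressing_tray between -0.055 and -0.035 m and z of small_pot in the frame of dressing_tray between 0.001 and 0.007 m and x of iodine_bottle in the frame of dressing_tray between 0.034 and 0.054 m and y of iodine_bottle in the frame of dressing_tray between -0.055 and -0.035 m and z of iodine_bottle in the frame of dressing_tray between 0.001 and 0.007 m and distance of each of large_pot, reagent_bottle, label_tape from where it was at the start of the episode below 0.02 m); the robot touches nothing.
It fails at once if a look-alike was moved more than 20 mm or knocked over (distance of any of large_pot, reagent_bottle, label_tape from where it was at the start of the episode above 0.02 m or angle between any of large_pot, reagent_bottle, label_tape's own z axis and vertical above 0.3 rad).
It also fails if it takes over 90 s, if anything falls off the work surface, if the arm or the gripper's body presses on something with over 40 N, if the wrist force passes 120 N, or if a joint passes its speed limit or range.

## Robot

A 7-joint arm with a two-finger parallel gripper is mounted at the origin on the work surface; the furniture and walls round the work are solid. World frame = base frame: x ahead of the robot, y to its left, z up, the work surface at z = 0. Lengths are in m, angles in degrees, forces in N, time in s.
With the tool pointing down it reaches from about 0.4 to 0.925 m from the base axis. Payload 4.1 kg.
Tool frame: the origin (TCP) lies at the centre of the arm's flange, where the gripper is bolted on; the fingertips stand 173 mm ahead of it and the grasp point (between the pads) lies 155 mm ahead of it; z points along the fingers, y is the line along which they close (so a half turn about z gives the same grasp; the last joint's range is limited). The gripper opens to 85 mm and grips with 20 to 120 N. Pads are 22 mm wide; open, the fingers measure 114 mm over their backs; the gripper's body (76 mm by 85 mm) begins 54 mm behind the grasp point. The pads swing forward as they close: fully open they stand 13 mm farther back than shut.
Start: joints at [59.473, 22.827, 2.584, 88.041, -1.071, 69.15, -2.905], TCP at [0.273, -0.59, 0.405] pointing down, gripper open.
Joint ranges: [-161.44, 161.44], [-28.35, 127.94], [-78.24, 83.42], [0, 140.83], [-78.03, 258.03], [13.02, 114.36], [-168.23, 168.23]. Speed limits (degrees/s): [147.25, 147.25, 180, 180, 180, 180, 180].

## Interface

Orientations are given as [roll, pitch, yaw] about the fixed x, y, z axes, in that order (R = Rz(yaw) Ry(pitch) Rx(roll)).
In Python, from cell import status, eyes, robot gives the robot as it stands.
- The arm moves only by the shell command python3 -m handwheel 'ROWS' [OPENING] [FORCE]. ROWS is JSON, a list of rows, each a list of 6 numbers: the shift along the tool's x, y, z each as a share of 4 cm, from -1 to 1, then the turn, a rotation vector about the tool's x, y, z each as a share of 4 degrees, from -1 to 1. A call has 1 to 10 rows; each row shifts and turns the commanded pose from where the row before left it, along the tool's axes as they then stand; what a row does not reach is not made up. A row lasts 1/10 s, in which the tool goes at most 50 mm and 8.59 degrees, less where a joint would pass 70% of its speed; a pose out of reach is approached as far as the arm can. A call with a number of a shift or a turn outside -1 to 1 is refused whole. A call with a gripper value outside its range is refused whole. OPENING is the closure, from -1 (fully open) to 1 (shut), set as the call begins (- or left out, the last holds). The fingers move at their own pace and stop on an object; FORCE is the grip in N (left out, the last holds). Time passes only in rows, so rows that do not move let the fingers close. It gives the time, the measured TCP pose, the force, the opening and the grip force at its end, in the units of the state.
- status.observe(): the state, without advancing time (a new reading comes with each control period).
- eyes.capture(name): name is "scene" or "side" or "wrist"; returns the picture (400x640x3 uint8, red, green, blue); there is no depth.
- eyes.calibration(name): a dict with "mtx" (3x3 intrinsics, pixels), "rvec" (rotation vector, rad) and "tvec" (3), from world to camera coordinates, as OpenCV has them; the wrist camera has in their place "hand_eye" (4x4, takes a point from camera to tool coordinates, whose origin is the TCP and whose axes are the flange's). Camera axes: x right, y down, z forward; pixel columns grow to the right and rows downward; lengths in m; the calibration is good to about 2 mm. A picture is of the moment at which its call begins: read the wrist's pose just before it. calibration takes no time and is no camera call.
- robot.job_done(): hands the job in; it is judged then, once.
The state is a dict: "clock": time; "qpos": joint angles; "qvel": joint speeds; "effort": joint torques, N m; "position": TCP position; "eef_rot": TCP orientation; "wrist_force": force on the tool from outside, world axes, zero at the start; "wrist_torque": the same for the moment, N m; "gripper_width": opening from 0.0 (shut) to 1.0 (fully open); "gripper_force": force on a finger pad.
Only numpy, scipy, OpenCV 4.12 (cv2) and the standard library are available. Lean on these libraries where they do the work, as an engineer would, in place of code of your own. Each camera call takes 0.05 s, during which the arm holds its last target. There are 200 camera calls.

## Working session

There is one attempt and no reset: what is moved stays moved. The work goes in short steps, Python scripts to look and compute and a shell command to move; the robot and the scene stay as the last step left them, time stands still between calls to the robot, and variables do not carry over. Pictures are saved under pics/ and viewed, at most 14 in all, crops included, and the job is handed in when it is done.

```bash
ls; mkdir -p pics
python3 - <<'E'
from cell import status, eyes, robot
import cv2,numpy as np
s=status.observe();print({k:np.round(v,3).tolist() for k,v in s.items()})
for n in("scene","side","wrist"):
    im=eyes.capture(n);cv2.imwrite(f"pics/{n}0.png",im[:,:,::-1]);c=eyes.calibration(n);print(n,{k:np.round(v,4).tolist() for k,v in c.items()})
E
```

```text
pics
{'clock': 0.0, 'qpos': [59.474, 22.872, 2.58, 88.116, -1.071, 69.15, -2.905], 'qvel': [0.017, 0.031, -0.026, 0.029, 0.012, 0.028, 0.015], 'effort': [-0.0, -47.513, 1.364, -25.422, 0.011, 0.009, -0.0], 'position': [0.273, -0.59, 0.404], 'eef_rot': [-179.886, 0.008, 24.86], 'wrist_force': [-0.036, -0.476, -1.163], 'wrist_torque': [-0.007, -0.031, -0.019], 'gripper_force': 0.0, 'gripper_width': 1.001}
scene {'mtx': [[369.4661, 0.0, 324.5067], [0.0, 369.4661, 196.1189], [0.0, 0.0, 1.0]], 'rvec': [0.7379, -2.5318, 1.1805], 'tvec': [0.5253, 0.1855, 0.6594]}
side {'mtx': [[478.2573, 0.0, 324.5037], [0.0, 478.2573, 198.472], [0.0, 0.0, 1.0]], 'rvec': [1.4842, -2.3955, 0.6049], 'tvec': [0.2983, 0.4357, 1.1725]}
wrist {'mtx': [[313.0828, 0.0, 316.1114], [0.0, 313.0828, 199.8685], [0.0, 0.0, 1.0]], 'hand_eye': [[-0.0004, -0.9558, -0.2941, 0.0737], [1.0, -0.0004, -0.0001, 0.0002], [0.0, -0.2941, 0.9558, 0.03], [0.0, 0.0, 0.0, 1.0]]}
```

View pics/scene0.png

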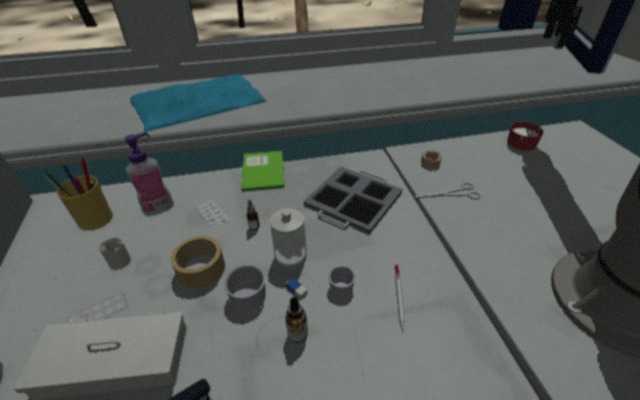

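View pics/side0.png

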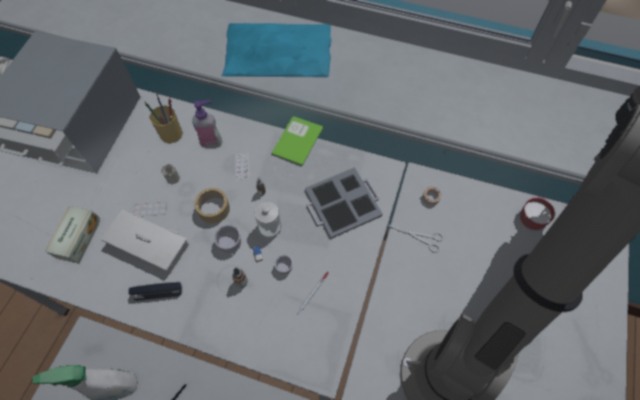

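The scene view shows the tray (353,197), jar (288,238), small pot (341,283), large pot (245,288), iodine bottle (296,322), reagent bottle (252,216), tape (198,263) and the plaster roll, probably at (431,159). The side view matches: tray (343,202), jar (268,219), small pot (283,267), plaster roll (431,196) and iodine bottle (238,277).

```bash
cat > h.py <<'E'
import cv2,numpy as np
from scipy.spatial.transform import Rotation as R
from cell import status,eyes,robot
def cam(n,s=None):
    c=eyes.calibration(n)
    if n=="wrist":
        s=s or status.observe();T=np.eye(4);T[:3,:3]=R.from_euler("xyz",s["eef_rot"],degrees=True).as_matrix();T[:3,3]=s["position"]
        W=T@np.array(c["hand_eye"]);return np.array(c["mtx"]),W[:3,:3],W[:3,3]
    r=cv2.Rodrigues(np.array(c["rvec"],float))[0];return np.array(c["mtx"]),r.T,-r.T@np.array(c["tvec"]).ravel()
def at(C,uv,z):
    K,r,o=C;d=r@np.linalg.inv(K)@[uv[0],uv[1],1];return o+d*(z-o[2])/d[2]
def px(C,p):
    K,r,o=C;q=K@(r.T@(np.array(p)-o));return q[:2]/q[2]
E
python3 - <<'E'
from h import *
P={"tray":((353,197),(343,202),.012),"jar knob":((286,212),(265,207),.12),"plaster top":((431,156),(431,194),.025),"smallpot top":((342,276),(283,264),.034),"largepot":((245,283),(228,237),.046),"iod top":((294,300),(238,269),.102),"reag":((251,203),(260,180),.08),"tape":((198,253),(211,202),.048),"grey":((113,243),(168,169),.03)}
A,B=cam("scene"),cam("side")
for k,(a,b,z) in P.items(): print(k,at(A,a,z).round(3),at(B,b,z).round(3))
E
```

```text
tray [0.536 0.014 0.012] [0.536 0.007 0.012]
jar knob [0.559 0.23  0.12 ] [0.565 0.227 0.12 ]
plaster top [ 0.438 -0.228  0.025] [ 0.44  -0.23   0.025]
smallpot top [0.432 0.241 0.034] [0.431 0.242 0.034]
largepot [0.562 0.352 0.046] [0.564 0.345 0.046]
iod top [0.443 0.363 0.102] [0.444 0.354 0.102]
reag [0.666 0.212 0.08 ] [0.671 0.202 0.08 ]
tape [0.683 0.349 0.048] [0.685 0.35  0.048]
grey [0.864 0.413 0.03 ] [0.858 0.426 0.03 ]
```

View pics/wrist0.png

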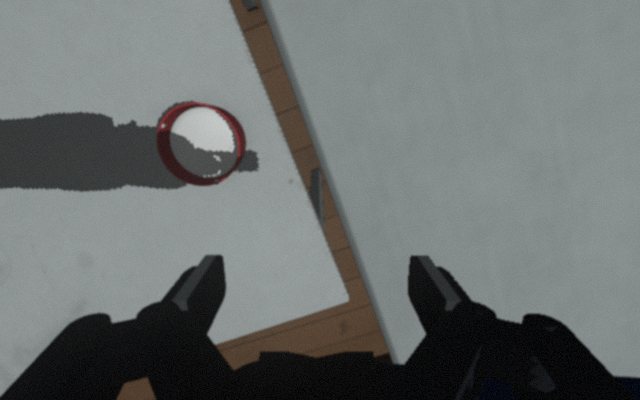

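```bash
python3 -m handwheel '[[0,0,0,0,0,0.888],[0,0,0,0,0,0.888],[0,0,0,0,0,0.888],[0,0,0,0,0,0.888],[0,0,0,0,0,0.888],[0,0,0,0,0,0.888],[0,0,0,0,0,0.888]]' -1 40 && python3 -m handwheel '[[0.415,-0.9,0,0,0,0],[0.415,-0.9,0,0,0,0],[0.415,-0.9,0,0,0,0],[0.415,-0.9,0,0,0,0],[0.415,-0.9,0,0,0,0],[0.415,-0.9,0,0,0,0],[0.415,-0.9,0,0,0,0],[0.415,-0.9,0,0,0,0],[0.415,-0.9,0,0,0,0],[0.415,-0.9,0,0,0,0]]' && python3 -m handwheel '[[0,0,0,0,0,0],[0,0,0,0,0,0]]'
python3 - <<'E'
from h import *
C=cam("wrist");im=eyes.capture("wrist");np.savez("w1",*C);cv2.imwrite("pics/w1.png",im[:,:,::-1]);print(px(C,[.439,-.229,.025]))
E
```

```text
clock: 0.85
position: [0.2732, -0.5897, 0.4043]
eef_rot: [-180.0, 0.0, -0.1]
wrist_force: [-0.1, -0.5, 0.3]
gripper_width: 0.999
gripper_force: 0.0
clock: 1.85
position: [0.4395, -0.2282, 0.4046]
eef_rot: [180.0, 0.0, -0.0]
wrist_force: [1.2, -0.9, -0.2]
gripper_width: 1.003
gripper_force: 0.0
clock: 2.05
position: [0.4395, -0.229, 0.4046]
eef_rot: [180.0, 0.0, 0.1]
wrist_force: [0.2, -0.7, 0.6]
gripper_width: 0.999
gripper_force: 0.0
[315.28707127 171.77925469]
```

View pics/w1.png

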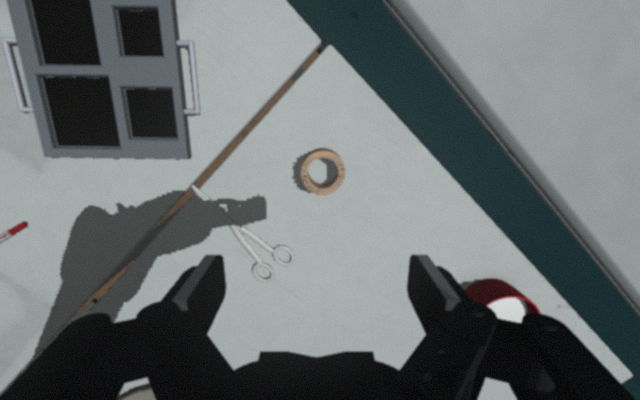

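The roll's top ring is centred at (323,172) and about 44 px wide. The tray shows at top left, with its bottom corners at (46,157) and (190,157).

Run:
```python
from h import *
d=np.load("w1.npz");C=[d[k] for k in d.files]
for n,p,z in [("roll",(323.2,172),.025),("rollL",(301,172),.02),("rollR",(345.5,172),.02),("LL",(46,157),.012),("LR",(190,157),.012),("UR",(175,0),.012),("hR1",(191,113),.02),("hR0",(183,42),.02)]:print(n,at(C,p,z).round(4))
```

```text
roll [ 0.4388 -0.238   0.025 ]
rollL [ 0.4376 -0.2125  0.02  ]
rollR [ 0.4377 -0.2638  0.02  ]
LL [0.4531 0.084  0.012 ]
LR [ 0.4535 -0.0833  0.012 ]
UR [ 0.613  -0.0867  0.012 ]
hR1 [ 0.503  -0.0933  0.02  ]
hR0 [ 0.5732 -0.0932  0.02  ]
```

```bash
python3 -m handwheel '[[0,0.22,0.97,0,0,0],[0,0,0.97,0,0,0],[0,0,0.97,0,0,0],[0,0,0.97,0,0,0],[0,0,0,0,0,0],[0,0,0,0,0,0]]'
cat >> h.py <<'E'
def blob(im,lo,hi,c,r):
    h=cv2.cvtColor(im,cv2.COLOR_RGB2HSV);m=cv2.inRange(h,np.array(lo),np.array(hi));k=np.zeros_like(m);cv2.circle(k,tuple(map(int,c)),r,255,-1);m&=k
    p=cv2.findNonZero(m);
    if p is None: return None
    n,l,st,ce=cv2.connectedComponentsWithStats(m);i=1+st[1:,4].argmax();hull=cv2.convexHull(cv2.findNonZero((l==i).astype(np.uint8)))
    return st[i].tolist(),ce[i].round(1),cv2.minEnclosingCircle(hull)
E
python3 - <<'E'
from h import *
C=cam("wrist");im=eyes.capture("wrist");cv2.imwrite("pics/w2.png",im[:,:,::-1]);e=px(C,[.439,-.238,.025]);print(e)
b=blob(im,(3,50,60),(20,255,255),e,90);print(b);print(at(C,b[2][0],.025))
for n in("scene","side"):
    D=cam(n);I=cv2.cvtColor(cv2.imread(f"pics/{n}0.png"),4)
    for p in([.439,-.238,.0125],[.439,-.229,.0125]):print(n,px(D,p))
    print(blob(I,(3,50,60),(20,255,255),px(D,[.439,-.235,.01]),25))
E
```

```text
clock: 2.7
position: [0.4389, -0.2399, 0.2497]
eef_rot: [180.0, 0.1, -0.1]
wrist_force: [0.5, -0.7, 0.8]
gripper_width: 1.0
gripper_force: 0.0
[312.13329661 219.48372221]
([273, 178, 75, 78, 2751], array([309.9, 214.7]), ((310.73748779296875, 216.31137084960938), 39.19232177734375))
[ 0.44124188 -0.23709129  0.025     ]
scene [431.06341057 158.06263543]
scene [429.8551528  159.67402376]
([422, 151, 19, 13, 134], array([431.2, 157.2]), ((431.111572265625, 157.30165100097656), 9.1816987991333))
side [432.57494228 195.27364759]
side [429.9622087  196.47717188]
None
```

View pics/w2.png

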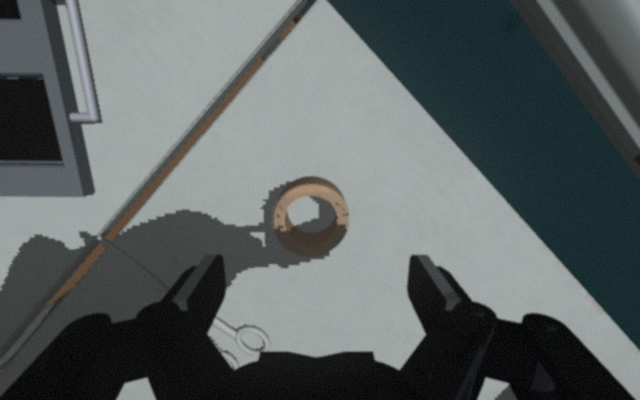

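The roll is centred at (311,216), about 76 px across and clear of both fingers; the scissors lie below and to its left. I'll descend and grip.

```bash
python3 -m handwheel '[[0.03,-0.06,0.6,0,0,0],[0,0,0.6,0,0,0],[0,0,0.6,0,0,0],[0,0,0,0,0,0]]' && python3 -m handwheel '[[0,0,0,0,0,0],[0,0,0,0,0,0],[0,0,0,0,0,0],[0,0,0,0,0,0],[0,0,0,0,0,0],[0,0,0,0,0,0],[0,0,0,0,0,0],[0,0,0,0,0,0]]' 1 40 && python3 -m handwheel '[[0,0,-0.8,0,0,0],[0,0,-0.8,0,0,0],[0,0,-0.8,0,0,0],[0,0,-0.8,0,0,0],[0,0,-0.8,0,0,0],[0,0,-0.6,0,0,0],[0,0,0,0,0,0]]'
```

```text
clock: 3.15
position: [0.4403, -0.2365, 0.1774]
eef_rot: [-180.0, 0.1, -0.0]
wrist_force: [0.4, 1.0, -0.1]
gripper_width: 0.998
gripper_force: 0.0
clock: 3.95
position: [0.4416, -0.2369, 0.1798]
eef_rot: [179.9, -0.2, -0.0]
wrist_force: [-0.3, -0.1, 6.3]
gripper_width: 0.6
gripper_force: 40.9
clock: 4.65
position: [0.4417, -0.2368, 0.3666]
eef_rot: [179.7, -0.5, -0.0]
wrist_force: [1.3, -0.5, -0.2]
gripper_width: 0.594
gripper_force: 42.0
```

```bash
python3 -m handwheel '[[0,0,0.8,0,0,0],[0,0,0.8,0,0,0],[0,0,0.8,0,0,0],[0,0,0.8,0,0,0],[0,0,0.8,0,0,0],[0,0,0.55,0,0,0],[0,0,0,0,0,0]]' && python3 -m handwheel '[[0,0,0,0,0,0],[0,0,0,0,0,0],[0,0,0,0,0,0],[0,0,0,0,0,0],[0,0,-0.2,0,0,0],[0,0,-0.05,0,0,0],[0,0,0,0,0,0]]' -1  && python3 -m handwheel '[[0,0,0,0,0,0],[0,0,0,0,0,0],[0,0,0,0,0,0],[0,0,0,0,0,0],[0,0,0,0,0,0],[0,0,0,0,0,0],[0,0,0,0,0,0],[0,0,0,0,0,0]]' 1 40
```

```text
clock: 5.35
position: [0.4393, -0.2356, 0.1773]
eef_rot: [-179.9, 0.3, 0.0]
wrist_force: [-0.9, 0.3, 0.3]
gripper_width: 0.596
gripper_force: 50.8
clock: 6.05
position: [0.4408, -0.2364, 0.1903]
eef_rot: [180.0, -0.1, -0.0]
wrist_force: [-0.1, -0.3, 0.0]
gripper_width: 1.003
gripper_force: 0.0
clock: 6.85
position: [0.4405, -0.2362, 0.1899]
eef_rot: [180.0, 0.0, -0.0]
wrist_force: [-1.6, 0.7, 5.5]
gripper_width: 0.591
gripper_force: 40.5
```

```bash
python3 -m handwheel '[[0,0,-0.7,0,0,0],[0,0,-0.7,0,0,0],[0,0,-0.7,0,0,0],[0,-0.5,-0.7,0,0,0],[0.1,-0.8,-0.7,0,0,0],[0.1,-0.8,-0.7,0,0,0],[0.2,-0.9,-0.7,0,0,0],[0.2,-0.9,-0.7,0,0,0],[0.2,-0.8,0,0,0,0],[0.2,-0.7,0,0,0,0]]' && python3 -m handwheel '[[0,-0.5,0,0,0,0],[0,0,0,0,0,0],[0,0,0,0,0,0],[0,0,0,0,0,0]]'
python3 - <<'E'
from h import *
C=cam("wrist");im=eyes.capture("wrist");np.savez("w3",*C);cv2.imwrite("pics/w3.png",im[:,:,::-1])
E
```

```text
clock: 7.85
position: [0.4807, -0.0182, 0.4146]
eef_rot: [180.0, -0.1, 0.1]
wrist_force: [-0.4, -0.1, -0.5]
gripper_width: 0.589
gripper_force: 41.6
clock: 8.25
position: [0.4803, -0.0017, 0.4132]
eef_rot: [180.0, 0.0, -0.1]
wrist_force: [-0.7, 0.1, -0.3]
gripper_width: 0.59
gripper_force: 41.6
```

View pics/w3.png

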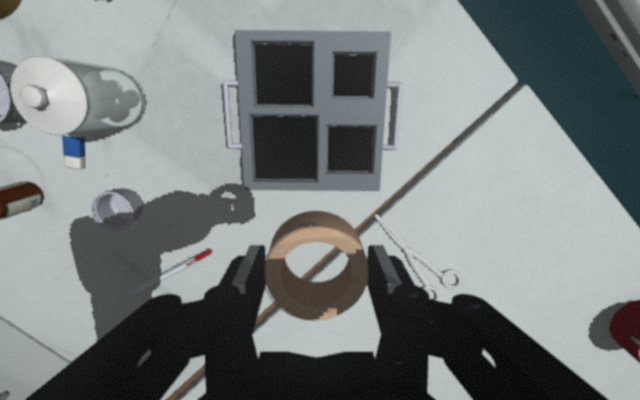

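The tray is fully visible, with corners at about (235,31), (390,32), (380,190) and (242,189). The roll is held between the fingers; the small pot is at (117,207).

Run:
```python
from h import *
from scipy.optimize import least_squares
d=np.load("w3.npz");C=[d[k] for k in d.files]
L=[((235,31),(88,83)),((390,32),(88,-83)),((380,190),(-88,-83)),((242,189),(-88,83))]
for c,w,(u0,v0,u1,v1) in [((-38,33),78,(252,114,319,181)),((44,33),66,(254,41,314,105)),((44,-45),46,(333,52,376,98)),((-38,-45),56,(328,125,376,172))]:
    e=px(C,[.541+c[0]/1e3,c[1]/1e3,.012]);print("pocket pred",e.round(1),"seen",(u0+u1)/2,(v0+v1)/2)
W=np.array([at(C,p,.012)[:2] for p,_ in L]);T=np.array([t for _,t in L])/1e3
def f(x):
    c,s=np.cos(x[2]),np.sin(x[2]);return (T@np.array([[c,s],[-s,c]])+x[:2]-W).ravel()
r=least_squares(f,[.541,0,0]);print(r.x.round(4),np.degrees(r.x[2]),(r.fun*1e3).round(1))
a=r.x
for n,c in dict(jar=(-38,33),roll=(44,33),pot=(-38,-45),iod=(44,-45)).items():
    c=np.array(c)/1e3;print(n,(a[:2]+[c[0]*np.cos(a[2])-c[1]*np.sin(a[2]),c[0]*np.sin(a[2])+c[1]*np.cos(a[2])]).round(4))
im=cv2.cvtColor(cv2.imread("pics/w3.png"),4)
print("pot",at(C,(117,207),.034),"jarknob",at(C,(34,97),.118),at(C,(45,97),.1))
g=np.array(px(C,[.4803,-.0017,.413-.16]));print("grasp px",g)
```

```text
pocket pred [285.7 148.7] seen 285.5 147.5
pocket pred [283.4  74.2] seen 284.0 73.0
pocket pred [354.1  74. ] seen 354.5 75.0
pocket pred [351.8 148.6] seen 352.0 148.5
[ 0.5401  0.002  -0.0132] -0.7540689913357738 [ 1.3  0.8  0.5 -0.2 -1.1  1.5 -0.7 -2. ]
jar [0.5026 0.0355]
roll [0.5846 0.0344]
pot [ 0.5015 -0.0425]
iod [ 0.5835 -0.0435]
pot [0.43843122 0.23118393 0.034     ] jarknob [0.55963624 0.2239215  0.118     ] [0.55998145 0.22986226 0.1       ]
grasp px [314.2833294  268.93153579]
```

```bash
python3 -m handwheel '[[0.87,-0.3,0.5,0,0,0],[0.87,-0.3,0.5,0,0,0],[0.88,-0.29,0.5,0,0,0],[0,0,0.8,0,0,0],[0,0,0.8,0,0,0],[0,0,0.8,0,0,0],[0,0,0.5,0,0,0],[0,0,0.4,0,0,0],[0,0,0,0,0,0],[0,0,0,0,0,0]]'
```

```text
clock: 9.3
position: [0.5855, 0.0345, 0.2216]
eef_rot: [180.0, 0.0, -0.1]
wrist_force: [1.2, 0.5, -0.1]
gripper_width: 0.587
gripper_force: 41.6
```

Go down 26.5 mm more, then release.

```bash
python3 -m handwheel '[[0,0,0.2,0,0,0],[0,0,0.2,0,0,0],[0,0,0.15,0,0,0],[0,0,0.11,0,0,0],[0,0,0,0,0,0],[0,0,0,0,0,0]]' && python3 -m handwheel '[[0,0,0,0,0,0],[0,0,0,0,0,0],[0,0,0,0,0,0],[0,0,0,0,0,0],[0,0,0,0,0,0]]' -1 && python3 -m handwheel '[[0,0,-0.4,0,0,0],[0,0,-0.8,0,0,0],[0,0,-0.8,0,0,0],[-0.4,0,-0.8,0,0,0],[-0.8,0,-0.8,0,0,0],[-0.8,0,-0.8,0,0,0],[-0.6,0,-0.6,0,0,0],[0,0,0,0,0,0],[0,0,0,0,0,0]]'
python3 - <<'E'
from h import *
C=cam("wrist");im=eyes.capture("wrist");cv2.imwrite("pics/w4.png",im[:,:,::-1])
b=blob(im,(3,50,60),(20,255,255),px(C,[.585,.034,.029]),50);print(b,at(C,b[2][0],.029),px(C,[.585,.034,.029]))
E
```

```text
clock: 9.9
position: [0.5853, 0.0354, 0.195]
eef_rot: [180.0, 0.0, 0.0]
wrist_force: [0.7, 0.1, 0.0]
gripper_width: 0.589
gripper_force: 41.6
clock: 10.4
position: [0.5853, 0.0354, 0.1952]
eef_rot: [180.0, -0.0, -0.0]
wrist_force: [0.8, -0.1, 0.1]
gripper_width: 1.002
gripper_force: 0.0
clock: 11.3
position: [0.4812, 0.0354, 0.3966]
eef_rot: [180.0, -0.2, -0.0]
wrist_force: [0.9, -0.7, -0.3]
gripper_width: 0.999
gripper_force: 0.0
([291, 51, 51, 56, 1410], array([316. ,  78.1]), ((315.3227844238281, 78.66455841064453), 28.05725860595703)) [0.58027333 0.03526415 0.029     ] [316.57552976  73.6332564 ]
```

View pics/w4.png

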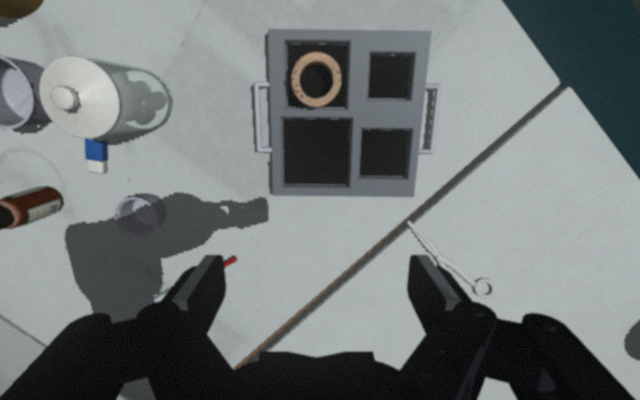

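The roll sits inside its pocket, at (316,79). The pot's rim is near (139,212), so that's next.

```bash
python3 -m handwheel '[[-0.2,-0.8,0.2,0,0,0],[-0.2,-0.8,0.2,0,0,0],[-0.2,-0.8,0.2,0,0,0],[-0.2,-0.8,0.2,0,0,0],[-0.2,-0.9,0.2,0,0,0],[-0.13,-0.9,0.16,0,0,0],[0,0,0,0,0,0],[0,0,0,0,0,0]]'
python3 - <<'E'
from h import *
C=cam("wrist");im=eyes.capture("wrist");np.savez("w5",*C);cv2.imwrite("pics/w5.png",im[:,:,::-1])
print(px(C,[.436,.235,.034]))
E
```

```text
clock: 12.15
position: [0.4362, 0.236, 0.3474]
eef_rot: [180.0, 0.2, 0.1]
wrist_force: [0.1, -0.4, -0.0]
gripper_width: 1.002
gripper_force: 0.0
[316.11064986 185.60536483]
```

View pics/w5.png

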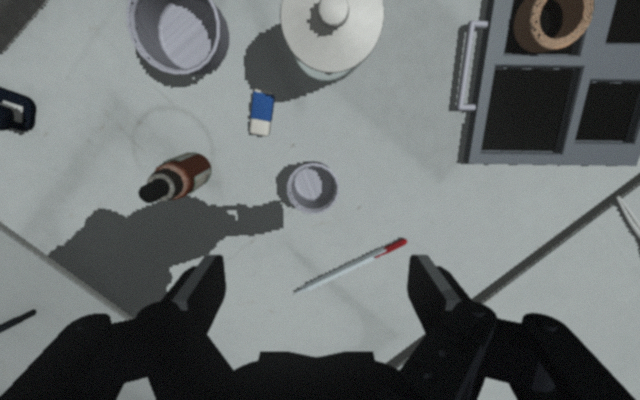

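The pot's rim is centred at (312,187), the bottle's dropper tip at (153,190) and its base near (197,164), and the jar's knob at (333,11).

Run:
```python
from h import *
d=np.load("w5.npz");C=[d[k] for k in d.files]
for n,p,z in [("pot",(312,187),.034),("potL",(287,187),.034),("potR",(337.5,187),.034),("iodtop",(152,190),.102),("iodbody",(197,165),.01),("knob",(333,11),.119),("lidL",(280,14),.1),("lidR",(384,14),.1),("lpot",(175,32),.046)]:print(n,at(C,p,z).round(4))
```

```text
pot [0.4346 0.2388 0.034 ]
potL [0.4346 0.2622 0.034 ]
potR [0.4347 0.215  0.034 ]
iodtop [0.4504 0.352  0.102 ]
iodbody [0.4507 0.3532 0.01  ]
knob [0.5589 0.2259 0.119 ]
lidL [0.5619 0.2574 0.1   ]
lidR [0.562  0.1936 0.1   ]
lpot [0.5622 0.3449 0.046 ]
```

```bash
python3 -m handwheel '[[-0.04,-0.07,0.8,0,0,0],[0,0,0.8,0,0,0],[0,0,0.8,0,0,0],[0,0,0.8,0,0,0],[0,0,0.5,0,0,0],[0,0,0.21,0,0,0],[0,0,0,0,0,0],[0,0,0,0,0,0]]' && python3 -m handwheel '[[0,0,0,0,0,0],[0,0,0,0,0,0],[0,0,0,0,0,0],[0,0,0,0,0,0],[0,0,0,0,0,0],[0,0,0,0,0,0],[0,0,0,0,0,0],[0,0,0,0,0,0]]' 1 35 && python3 -m handwheel '[[0,0,-0.5,0,0,0],[0,0,-0.8,0,0,0],[0,0,-0.8,0,0,0],[0,0,-0.8,0,0,0],[0,0,0,0,0,0],[0,0,0,0,0,0]]'
```

```text
clock: 13.0
position: [0.4353, 0.2379, 0.193]
eef_rot: [-180.0, -0.1, -0.1]
wrist_force: [0.1, -0.8, 0.1]
gripper_width: 0.999
gripper_force: 0.0
clock: 13.8
position: [0.4349, 0.2385, 0.1936]
eef_rot: [-180.0, -0.1, -0.0]
wrist_force: [-1.9, -1.4, 7.5]
gripper_width: 0.537
gripper_force: 34.6
clock: 14.4
position: [0.4345, 0.2382, 0.309]
eef_rot: [-180.0, -0.1, -0.0]
wrist_force: [-0.6, -0.1, -0.8]
gripper_width: 0.538
gripper_force: 36.0
```

```bash
python3 -m handwheel '[[0,0.7,0,0,0,0],[0,0.9,0,0,0,0],[0,0.9,0,0,0,0],[0.3,0.9,0,0,0,0],[0.4,0.9,0,0,0,0],[0.4,0.9,0,0,0,0],[0.4,0.9,0.3,0,0,0],[0.2,0.92,0.5,0,0,0],[0,0,0.6,0,0,0],[0,0,0.6,0,0,0]]' && python3 -m handwheel '[[0,0,0,0,0,0],[0,0,0,0,0,0]]'
```

```text
clock: 15.4
position: [0.5017, -0.0444, 0.2259]
eef_rot: [180.0, 0.2, -0.2]
wrist_force: [0.7, 0.8, -0.8]
gripper_width: 0.538
gripper_force: 36.0
clock: 15.6
position: [0.5019, -0.0423, 0.2274]
eef_rot: [-180.0, 0.2, 0.0]
wrist_force: [0.2, -0.4, 0.3]
gripper_width: 0.538
gripper_force: 36.2
```

```bash
python3 -m handwheel '[[0,0,0.2,0,0,0],[0,0,0.2,0,0,0],[0,0,0.2,0,0,0],[0,0,0.14,0,0,0],[0,0,0,0,0,0],[0,0,0,0,0,0]]' && python3 -m handwheel '[[0,0,0,0,0,0],[0,0,0,0,0,0],[0,0,0,0,0,0],[0,0,0,0,0,0],[0,0,0,0,0,0]]' -1 && python3 -m handwheel '[[0,0,-0.4,0,0,0],[0,0,-0.8,0,0,0],[0,0,-0.8,0,0,0],[0,0,-0.8,0,0,0],[-0.3,-0.3,-0.8,0,0,0],[-0.3,-0.3,-0.8,0,0,0],[-0.3,-0.3,-0.6,0,0,0],[0,0,0,0,0,0],[0,0,0,0,0,0]]'
python3 - <<'E'
from h import *
C=cam("wrist");im=eyes.capture("wrist");np.savez("w6",*C);cv2.imwrite("pics/w6.png",im[:,:,::-1])
print(px(C,[.502,-.0425,.038]))
E
```

```text
clock: 16.2
position: [0.5025, -0.0426, 0.1986]
eef_rot: [180.0, 0.0, -0.0]
wrist_force: [0.1, -0.9, -1.2]
gripper_width: 0.535
gripper_force: 36.2
clock: 16.7
position: [0.5025, -0.0427, 0.1988]
eef_rot: [180.0, -0.0, -0.0]
wrist_force: [0.6, -0.1, -0.4]
gripper_width: 1.0
gripper_force: 0.0
clock: 17.6
position: [0.4664, -0.0066, 0.3989]
eef_rot: [180.0, -0.1, 0.0]
wrist_force: [0.3, 0.1, -0.2]
gripper_width: 1.0
gripper_force: 0.0
[349.35409108 142.15706954]
```

View pics/w6.png

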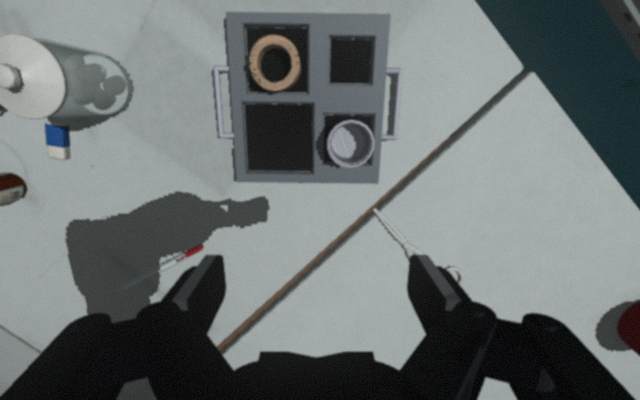

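The pot is in its pocket at (350,143). Next is the bottle.

```bash
python3 -m handwheel '[[0,-0.9,0,0,0,0],[0,-0.9,0,0,0,0],[0,-0.9,0,0,0,0],[0,-0.9,0,0,0,0],[0,-0.9,0,0,0,0],[-0.1,-0.9,0.1,0,0,0],[-0.1,-0.9,0.2,0,0,0],[-0.1,-0.9,0.2,0,0,0],[-0.1,-0.9,0.2,0,0,0],[0,-0.88,0.2,0,0,0]]' && python3 -m handwheel '[[0,0,0,0,0,0],[0,0,0,0,0,0],[0,0,0,0,0,0]]'
python3 - <<'E'
from h import *
C=cam("wrist");im=eyes.capture("wrist");np.savez("w7",*C);cv2.imwrite("pics/w7.png",im[:,:,::-1])
print(px(C,[.4505,.3525,.102]),px(C,[.4505,.3525,.0]))
E
```

```text
clock: 18.65
position: [0.4504, 0.3533, 0.3602]
eef_rot: [179.9, 0.2, -0.0]
wrist_force: [1.3, 0.1, 0.5]
gripper_width: 0.995
gripper_force: 0.0
clock: 18.95
position: [0.4513, 0.351, 0.3615]
eef_rot: [179.9, 0.1, -0.1]
wrist_force: [0.2, 0.4, 0.1]
gripper_width: 1.001
gripper_force: 0.0
[312.50727409 204.47854453] [313.31847095 175.29772758]
```

View pics/w7.png

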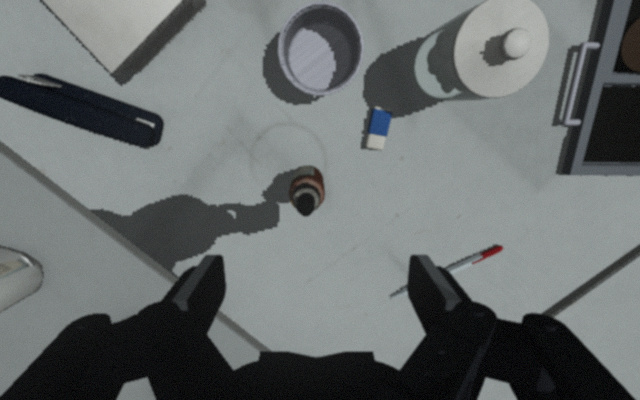

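The dropper tip is at (305,204), the bottle's shoulder centre at (308,188), and the jar's knob at (516,43).

Run:
```python
from h import *
d=np.load("w7.npz");C=[d[k] for k in d.files]
for n,p,z in [("iodtop",(305,203),.100),("shoulder",(307.5,187),.06),("knob",(516,43),.117),("lid",(502,48),.1),("lpot",(320,50),.046)]:print(n,at(C,p,z).round(4))
```

```text
iodtop [0.4511 0.3583 0.1   ]
shoulder [0.4533 0.3573 0.06  ]
knob [0.5605 0.2252 0.117 ]
lid [0.5603 0.2242 0.1   ]
lpot [0.5673 0.3461 0.046 ]
```

```bash
python3 -m handwheel '[[0.01,-0.17,0.5,0,0,0],[0,0,0.8,0,0,0],[0,0,0.8,0,0,0],[0,0,0.8,0,0,0],[0,0,0.6,0,0,0],[0,0,0.29,0,0,0],[0,0,0,0,0,0],[0,0,0,0,0,0]]' && python3 -m handwheel '[[0,0,0,0,0,0],[0,0,0,0,0,0],[0,0,0,0,0,0],[0,0,0,0,0,0],[0,0,0,0,0,0],[0,0,0,0,0,0],[0,0,0,0,0,0],[0,0,0,0,0,0],[0,0,0,0,0,0]]' 1 40 && python3 -m handwheel '[[0,0,-0.5,0,0,0],[0,0,-0.8,0,0,0],[0,0,-0.8,0,0,0],[0,0,-0.8,0,0,0],[0,0,-0.8,0,0,0],[0,0,-0.5,0,0,0],[0,0,0,0,0,0],[0,0,0,0,0,0]]'
```

```text
clock: 19.8
position: [0.4516, 0.3593, 0.2121]
eef_rot: [-180.0, -0.1, -0.1]
wrist_force: [-0.6, 0.4, -0.1]
gripper_width: 0.999
gripper_force: 0.0
clock: 20.7
position: [0.4512, 0.3595, 0.2119]
eef_rot: [180.0, -0.1, -0.0]
wrist_force: [-0.7, -1.2, 4.9]
gripper_width: 0.361
gripper_force: 39.6
clock: 21.5
position: [0.4507, 0.3592, 0.3785]
eef_rot: [180.0, 0.0, -0.0]
wrist_force: [0.3, 0.2, -1.1]
gripper_width: 0.36
gripper_force: 39.9
```

```bash
python3 -m handwheel '[[0.2,0.7,0,0,0,0],[0.3,0.9,0,0,0,0],[0.3,0.9,0,0,0,0],[0.3,0.9,0,0,0,0],[0.3,0.9,0,0,0,0],[0.3,0.9,0,0,0,0],[0.3,0.9,0,0,0,0],[0.3,0.9,0,0,0,0],[0.3,0.9,0,0,0,0],[0.3,0.9,0,0,0,0]]' && python3 -m handwheel '[[0.3,0.9,0,0,0,0],[0.11,0.37,0.4,0,0,0],[0,0,0.7,0,0,0],[0,0,0.7,0,0,0],[0,0,0.7,0,0,0],[0,0,0.6,0,0,0],[0,0,0.3,0,0,0],[0,0,0,0,0,0],[0,0,0,0,0,0]]'
```

```text
clock: 22.5
position: [0.5665, 0.0056, 0.3769]
eef_rot: [180.0, 0.2, -0.0]
wrist_force: [-0.0, 0.3, -0.5]
gripper_width: 0.363
gripper_force: 39.9
clock: 23.4
position: [0.5834, -0.043, 0.2431]
eef_rot: [-180.0, 0.0, 0.0]
wrist_force: [0.9, -0.1, -0.4]
gripper_width: 0.359
gripper_force: 39.9
```

```bash
python3 -m handwheel '[[0,0,0.2,0,0,0],[0,0,0.2,0,0,0],[0,0,0.15,0,0,0],[0,0,0.12,0,0,0],[0,0,0,0,0,0],[0,0,0,0,0,0]]' && python3 -m handwheel '[[0,0,0,0,0,0],[0,0,0,0,0,0],[0,0,0,0,0,0],[0,0,0,0,0,0],[0,0,0,0,0,0]]' -1 && python3 -m handwheel '[[0,0,-0.4,0,0,0],[0,0,-0.8,0,0,0],[0,0,-0.8,0,0,0],[0,0,-0.8,0,0,0],[0,0,-0.8,0,0,0],[-0.7,-0.7,-0.8,0,0,0],[-0.8,-0.8,-0.2,0,0,0],[-0.8,-0.8,0,0,0,0],[0,0,0,0,0,0],[0,0,0,0,0,0]]'
python3 - <<'E'
from h import *
C=cam("wrist");im=eyes.capture("wrist");np.savez("w8",*C);cv2.imwrite("pics/w8.png",im[:,:,::-1])
print(px(C,[.583,-.0435,.106]),px(C,[.583,-.0435,.066]),px(C,[.5603,.2248,.117]))
E
```

```text
clock: 24.0
position: [0.5833, -0.0434, 0.2162]
eef_rot: [180.0, -0.0, -0.0]
wrist_force: [-0.5, -0.0, -0.6]
gripper_width: 0.359
gripper_force: 39.9
clock: 24.5
position: [0.5833, -0.0435, 0.2163]
eef_rot: [180.0, -0.0, -0.0]
wrist_force: [-0.2, -0.1, 0.0]
gripper_width: 1.004
gripper_force: 0.0
clock: 25.5
position: [0.4912, 0.049, 0.4011]
eef_rot: [179.9, -0.1, 0.1]
wrist_force: [0.1, -0.8, -0.1]
gripper_width: 0.999
gripper_force: 0.0
[431.43310144  80.97793351] [415.99877299  84.0899379 ] [ 89.59979503 110.26761357]
```

View pics/w8.png

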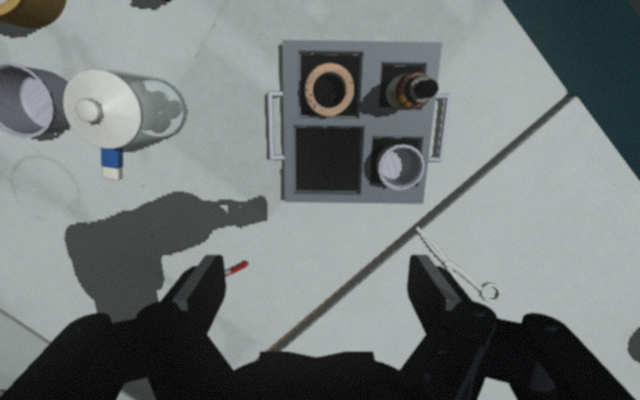

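The bottle stands in the smallest pocket with its tip at (426,90), about 9 px lower than I predicted. I'll check that against the tray corners and the roll.

Run:
```python
from h import *
d=np.load("w8.npz");C=[d[k] for k in d.files]
for n,p,z in [("UL",(282,41),.012),("UR",(441,42),.012),("LR",(424,202),.012),("LL",(284,200),.012),("roll",(329.5,89),.029),("pot",(401,166),.038),("iodtop",(427,90),.104),("shoulder",(411,91),.066),("knob",(89,111),.117),("lid",(103,110),.1)]:print(n,at(C,p,z).round(4))
im=cv2.imread("pics/w8.png")[25:215,260:460];cv2.imwrite("pics/w8c.png",cv2.resize(im,None,fx=3,fy=3,interpolation=2))
```

```text
UL [0.6279 0.0835 0.012 ]
UR [ 0.6274 -0.0819  0.012 ]
LR [ 0.453  -0.0821  0.012 ]
LL [0.4552 0.0862 0.012 ]
roll [0.5802 0.0342 0.029 ]
pot [ 0.5017 -0.0436  0.038 ]
iodtop [ 0.5763 -0.0414  0.104 ]
shoulder [ 0.577  -0.0395  0.066 ]
knob [0.5597 0.2254 0.117 ]
lid [0.5602 0.2254 0.1   ]
```

View pics/w8c.png

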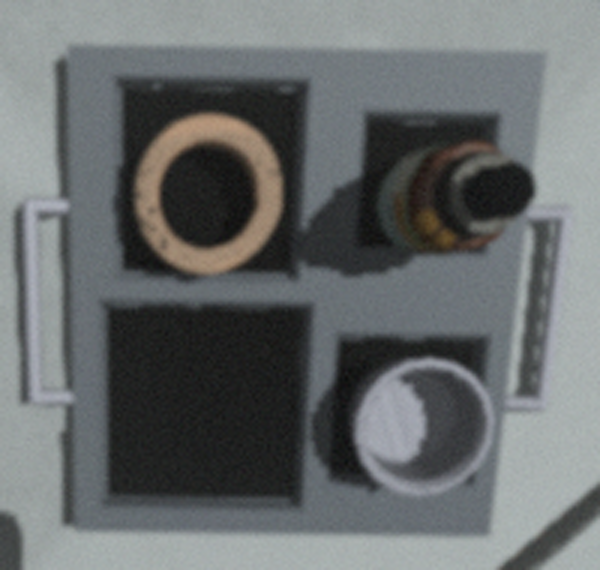

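```bash
python3 -m handwheel '[[0.2,-0.8,0,0,0,0],[0.3,-0.9,0,0,0,0],[0.4,-0.9,0,0,0,0],[0.4,-0.9,0,0,0,0],[0.42,-0.9,0,0,0,0],[0,0,0,0,0,0],[0,0,0,0,0,0],[0,0,0,0,0,0]]'
python3 - <<'E'
from h import *
C=cam("wrist");im=eyes.capture("wrist");np.savez("w9",*C);cv2.imwrite("pics/w9.png",im[:,:,::-1])
e=px(C,[.560,.225,.1]);print(e,px(C,[.56,.225,.118]))
g=cv2.cvtColor(im,7);print(cv2.HoughCircles(g,cv2.HOUGH_GRADIENT,1.5,20,param1=80,param2=30,minRadius=25,maxRadius=60))
print(blob(im,(0,0,150),(179,60,255),e,55))
cv2.imwrite("pics/w9c.png",cv2.resize(im[60:300,200:440,::-1],None,fx=2,fy=2))
E
```

```text
clock: 26.35
position: [0.5614, 0.2222, 0.3992]
eef_rot: [179.9, 0.0, -0.2]
wrist_force: [-0.3, -0.8, -0.5]
gripper_width: 1.002
gripper_force: 0.0
[311.57605017 191.49375714] [311.31516048 197.27933349]
[[[185.25      39.75      47.5     ]
  [554.25     198.75      59.050003]
  [311.25     191.25      34.15    ]
  [485.25     197.25      57.4     ]
  [209.25     162.75      25.525   ]
  [464.25     198.75      55.75    ]
  [473.25     218.25      59.050003]
  [198.75      56.25      42.55    ]
  [468.75     143.25      35.8     ]
  [533.25     185.25      57.4     ]
  [476.25     174.75      57.4     ]
  [ 30.75     129.75      55.75    ]
  [470.25     239.25      54.1     ]
  [528.75     212.25      55.75    ]
  [489.75     158.25      25.9     ]
  [548.25     219.75      45.7     ]
  [176.25      63.75      37.3     ]
  [543.75     348.75      55.75    ]
  [450.75     216.75      45.85    ]
  [161.25      50.25      57.4     ]
  [599.25     263.25      57.4     ]
  [491.25     126.75      52.449997]
  [548.25     240.75      42.55    ]
  [605.25     194.25      34.3     ]
  [107.25      80.25      40.9     ]
  [192.75     179.25      39.85    ]
  [560.25     162.75      34.3     ]
  [ 93.75      45.75      57.4     ]
  [498.75     176.25      38.95    ]
  [600.75     288.75      42.55    ]
  [ 63.75     249.75      47.35    ]
  [485.25     266.25      39.25    ]
  [579.75     276.75      34.15    ]
  [537.75     126.75      50.800003]
  [525.75     236.25      37.6     ]
  [579.75     180.75      35.95    ]
  [558.75     365.25      54.1     ]
  [291.75     180.75      32.5     ]
  [168.75      27.75      27.55    ]
  [438.75     198.75      29.35    ]
  [ 56.25     144.75      37.6     ]
  [612.75     308.25      32.2     ]]]
([268, 136, 99, 111, 7357], array([319.2, 193.7]), ((311.0, 191.0), 55.000099182128906))
```

View pics/w9c.png

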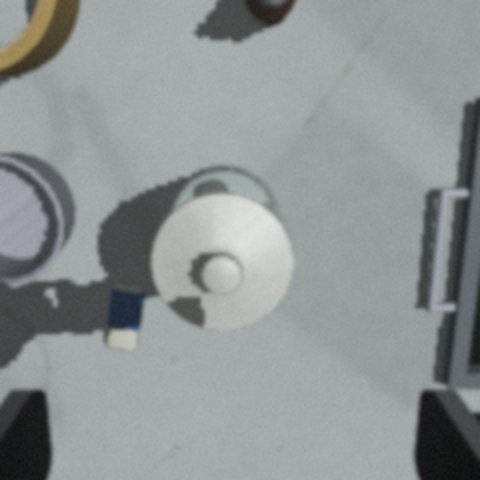

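The jar's knob is at (310,196) and the lid's centre at (311,190), so the jar is at (0.560, 0.2255) as predicted. I'll descend and grip.

```bash
python3 -m handwheel '[[-0.02,-0.08,0.4,0,0,0],[0,0,0.7,0,0,0],[0,0,0.7,0,0,0],[0,0,0.7,0,0,0],[0,0,0.7,0,0,0],[0,0,0.6,0,0,0],[0,0,0.45,0,0,0],[0,0,0,0,0,0],[0,0,0,0,0,0]]' && python3 -m handwheel '[[0,0,0,0,0,0],[0,0,0,0,0,0],[0,0,0,0,0,0],[0,0,0,0,0,0],[0,0,0,0,0,0],[0,0,0,0,0,0],[0,0,0,0,0,0],[0,0,0,0,0,0]]' 1 60 && python3 -m handwheel '[[0,0,-0.4,0,0,0],[0,0,-0.7,0,0,0],[0,0,-0.7,0,0,0],[0,0,-0.5,0,0,0],[0,0,-0.2,0,0,0],[0,0,0,0,0,0],[0,0,0,0,0,0]]'
```

```text
clock: 27.3
position: [0.5596, 0.2268, 0.2294]
eef_rot: [180.0, 0.0, -0.0]
wrist_force: [-0.9, 0.9, 0.5]
gripper_width: 1.0
gripper_force: 0.0
clock: 28.1
position: [0.5608, 0.2275, 0.2317]
eef_rot: [-180.0, -0.2, -0.0]
wrist_force: [-0.5, -0.9, 5.4]
gripper_width: 0.735
gripper_force: 66.5
clock: 28.8
position: [0.5593, 0.2269, 0.3288]
eef_rot: [179.9, 0.1, -0.0]
wrist_force: [0.1, 0.2, -3.0]
gripper_width: 0.735
gripper_force: 66.8
```

```bash
python3 -m handwheel '[[-0.1,0.5,0,0,0,0],[-0.23,0.7,0,0,0,0],[-0.3,0.8,0,0,0,0],[-0.3,0.8,0,0,0,0],[-0.3,0.8,0,0,0,0],[-0.2,0.7,0.3,0,0,0],[0,0.5,0.5,0,0,0],[0,0,0.5,0,0,0],[0,0,0.4,0,0,0],[0,0,0,0,0,0]]' && python3 -m handwheel '[[0,0,0,0,0,0],[0,0,0,0,0,0]]'
python3 - <<'E'
from h import *
C=cam("side");im=eyes.capture("side");cv2.imwrite("pics/s2.png",im[:,:,::-1])
C=cam("scene");im=eyes.capture("scene");cv2.imwrite("pics/c2.png",im[:,:,::-1])
E
```

```text
clock: 29.8
position: [0.5007, 0.0347, 0.2585]
eef_rot: [180.0, 0.4, -0.0]
wrist_force: [-0.1, -0.5, -2.1]
gripper_width: 0.735
gripper_force: 66.7
clock: 30.0
position: [0.5029, 0.0356, 0.2622]
eef_rot: [-180.0, -0.1, 0.0]
wrist_force: [0.6, -0.2, -1.9]
gripper_width: 0.736
gripper_force: 66.8
```

Down 28 mm, gently, watching the force.

```bash
python3 -m handwheel '[[-0.01,0,0.15,0,0,0],[0,0,0.15,0,0,0],[0,0,0.15,0,0,0],[0,0,0.1,0,0,0],[0,0,0,0,0,0],[0,0,0,0,0,0]]' && python3 -m handwheel '[[0,0,0.1,0,0,0],[0,0,0.05,0,0,0],[0,0,0,0,0,0],[0,0,0,0,0,0]]'
```

```text
clock: 30.7
position: [0.5022, 0.0353, 0.2395]
eef_rot: [180.0, 0.0, -0.0]
wrist_force: [0.1, -0.3, -1.7]
gripper_width: 0.739
gripper_force: 66.8
clock: 31.1
position: [0.503, 0.0355, 0.2357]
eef_rot: [180.0, -0.1, -0.0]
wrist_force: [-3.9, 0.1, 11.0]
gripper_width: 0.738
gripper_force: 68.2
```

```bash
python3 -m handwheel '[[0,0,0,0,0,0],[0,0,0,0,0,0],[0,0,0,0,0,0],[0,0,0,0,0,0],[0,0,0,0,0,0]]' -1 && python3 -m handwheel '[[0,0,-0.3,0,0,0],[0,0,-0.7,0,0,0],[0,0,-0.7,0,0,0],[0,0,-0.7,0,0,0],[0,0,-0.7,0,0,0],[0,0,-0.7,0,0,0],[0,0,-0.6,0,0,0],[0,0,0,0,0,0],[0,0,0,0,0,0]]'
python3 - <<'E'
from h import *
C=cam("wrist");im=eyes.capture("wrist");np.savez("w10",*C);cv2.imwrite("pics/w10.png",im[:,:,::-1])
B=cam("side");s=eyes.capture("side");cv2.imwrite("pics/s3.png",s[:,:,::-1])
A=cam("scene");c=eyes.capture("scene");cv2.imwrite("pics/c3.png",c[:,:,::-1])
print("jar knob",px(C,[.503,.0355,.122]),px(B,[.503,.0355,.122]),px(A,[.503,.0355,.122]))
print("iod",px(A,[.579,-.0415,.106]),px(B,[.579,-.0415,.106]), "if 8 higher",px(A,[.579,-.0415,.114]),px(B,[.579,-.0415,.114]))
def cr(im,c,h,k): x,y=map(int,c);return cv2.resize(im[max(y-h,0):y+h,x-h:x+h,::-1],(400,400),interpolation=2)
t=np.hstack([cr(s,px(B,[.54,0,.03]),50,4),cr(c,px(A,[.54,0,.03]),62,4)])
print(px(B,[.54,0,.03]),px(A,[.54,0,.03]))
w=np.zeros((600,800,3),np.uint8);w[:400]=t;w2=im[0:200,60:593,::-1];w[400:]=cv2.resize(w2,(533,200)).__class__((200,800,3),dtype=np.uint8) if 0 else np.pad(w2,((0,0),(0,267),(0,0)))
cv2.imwrite("pics/final.png",w)
E
```

```text
clock: 31.6
position: [0.5022, 0.0353, 0.2335]
eef_rot: [180.0, 0.0, -0.0]
wrist_force: [0.8, 0.0, -0.6]
gripper_width: 1.003
gripper_force: 0.0
clock: 32.5
position: [0.502, 0.0354, 0.4104]
eef_rot: [180.0, -0.1, -0.0]
wrist_force: [0.6, -0.8, -0.3]
gripper_width: 0.996
gripper_force: 0.0
jar knob [314.9899879  192.89873973] [340.5125247  196.74210816] [363.73320306 167.74622797]
iod [350.21778936 147.13129064] [352.35205937 167.27326943] if 8 higher [350.32501537 144.19389249] [352.49789289 165.73847279]
[344.64574023 197.09713018] [354.84148185 187.45555558]
```

View pics/final.png

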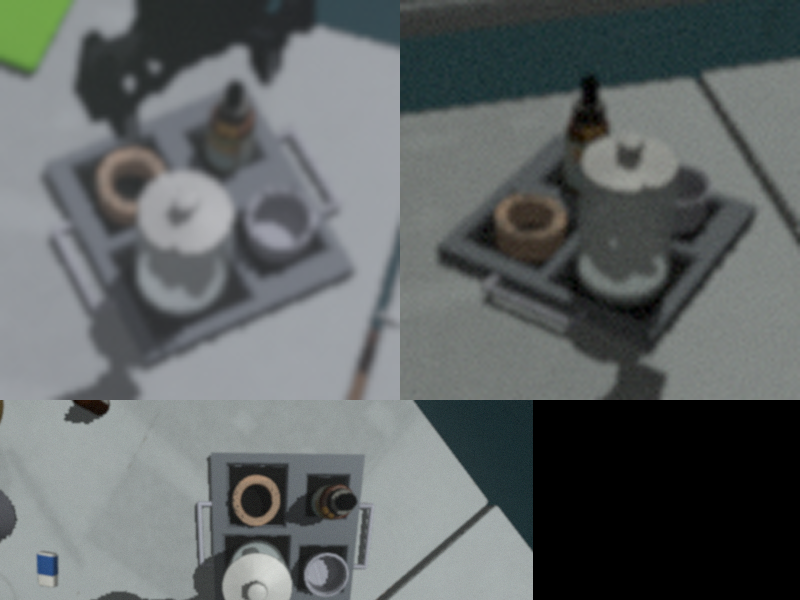

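All four items stand upright in their own pockets: jar knob at wrist pixel (317,191) and bottle tip at scene pixel (351,149), both matching seated heights. I'm handing the job in.

```bash
python3 -c "
from cell import robot
print(robot.job_done())"
```

```text
the job is handed in; nothing more can be done
None
```

I handed the job in at about 33 s on the robot's clock: in the last pictures all four items stand upright in their own pockets, and the arm never touched the look-alikes. The iodine bottle and plaster roll sit about 3–7 mm off-centre, inside the 10 mm limit; the hand-in gave no verdict.

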